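# Make up the two baking kits

### The arm

A 6-joint arm with a two-finger parallel gripper is mounted at the origin on the work surface. World frame = base frame: x ahead of the robot, y to its left, z up, the work surface at z = 0. Lengths are in m, angles in rad, forces in N, time in s.
With the tool pointing down it reaches from about 0.275 to 0.775 m from the base axis. Payload 14.6 kg.
Tool frame: the origin (TCP) lies between the finger pads; the fingertips stand 25 mm ahead of it and the grasp point (between the pads) lies 6 mm ahead of it (tip_extent is the distance from the TCP to the fingertips, in m); z points along the fingers, y is the direction in which the jaws open and shut (so a half turn about z gives the same grasp; the last joint's range is limited). The gripper opens to 85 mm and grips with 20 to 120 N. Pads are 22 mm wide; open, the fingers measure 114 mm over their backs; the gripper's body (76 mm by 85 mm) begins 54 mm behind the grasp point. The pads swing forward as they close: fully open they stand 13 mm farther back than shut.
Start: joints at [0.951, 0.263, -0.048, 1.259, 0, 1.415], TCP at [0.235, 0.469, 0.256] pointing down, gripper open.
Joint ranges: [-2.65, 2.65], [-0.89, 1.7], [-1.18, 1.37], [-2.13, 2.11], [-1.35, 1.29], [-3.14, 3.14]. Speed limits (rad/s): [1.89, 1.89, 2.57, 2.79, 3.14, 3.14].

### API

Orientations are given as [roll, pitch, yaw] about the fixed x, y, z axes, in that order (R = Rz(yaw) Ry(pitch) Rx(roll)).
In Python, from cell import goto, servo_line, move_j, set_gripper, wait, inverse_kinematics, get_image, camera_params, IKError, close_job, current_clock, current_q, current_qd, current_effort, current_tcp_pos, current_ee_rot, current_wrist_force, current_ft_torque, current_grip_width, tip_extent gives the robot as it stands. Calls block until the motion is done:
- goto(position, orientation): joint-space move of the TCP to a pose.
- servo_line(position, orientation=None, velocity=0.15, force_limit=None): straight line of the TCP; orientation=None keeps the orientation; velocity is the mean speed in m/s. With force_limit (N) it stops when the force on the tool has changed by that much, and returns True; else False.
- move_j(angles): joint-space move.
- set_gripper(opening, force=None): finger opening in m; force is the grip in N (None keeps the last); returns when the fingers have stopped.
- wait(seconds).
- inverse_kinematics(position, orientation): joint angles nearest the present ones, or None.
- get_image(name): name is "scene" or "side" or "wrist"; returns (picture, depth): 384x512x3 uint8, red, green, blue; 384x512 float32, m along the optical axis (not along the pixel's ray), 0 where there is no reading.
- camera_params(name): a dict with "K" (3x3 intrinsics, pixels), "D" ([k1, k2, p1, p2, k3] as OpenCV has them; the pictures are not rectified), "xyz" and "rotation" of the camera in the world; the wrist camera has in their place "hand_eye" (4x4, takes a point from camera to tool coordinates, whose origin is the TCP and whose axes are the flange's). Camera axes: x right, y down, z forward; pixel columns grow to the right and rows downward; lengths in m; the calibration is good to about 2 mm. A picture is of the moment at which its call begins: read the wrist's pose just before it. camera_params takes no time and is no camera call.
A pose or a line that the arm cannot do raises IKError and nothing moves.
- close_job(): hands the job in, once; it reports no verdict.
Readings, each from a call of its own:
- current_clock(): time.
- current_q(): joint angles.
- current_qd(): joint speeds.
- current_effort(): joint torques, N m.
- current_tcp_pos(): TCP position.
- current_ee_rot(): TCP orientation.
- current_wrist_force(): force on the tool from outside, world axes, zero at the start.
- current_ft_torque(): the same for the moment, N m.
- current_grip_width(): finger opening in m.
Only numpy, scipy, OpenCV 4.12 (cv2) and the standard library are available. Lean on these libraries where they do the work, as an engineer would, in place of code of your own. Each camera call takes 0.05 s, during which the arm holds its last target.

### The job

Make up the kits for two groups in the baking class. The cocoa muffin group's blue tray gets the brown cocoa tin, the little dark brown vanilla bottle and the steel sugar shaker; the cherry cake group's yellow tray gets the jar of cherries with the red lid and the white baking powder tin. Stand each thing upright in the middle of a compartment of its own, set down and not dropped, and leave the orange jam jar and the green mint bottle standing where they are.

Things in the scene. Friction and masses are not known exactly. Their poses are not given: they have to be found in the camera images.
- cherry_jar_mid (a point): Jar of cherries: dark red contents, red lid, pale label; 57 mm in diameter, 75 mm high (lid, top 14 mm, 55 mm in diameter), about 0.2 kg. Starts upright on the table in the stock's rough row, which runs along world y (neighbours’ centres 70 to 110 mm apart in y; at least 35 mm clear before and behind). The point is on its axis, half-way up; z is its axis (up).
- powder_tin_mid (a point): Baking powder tin: white with a red band round its side and a white lid; 54 mm in diameter, 78 mm high, about 0.15 kg. Starts upright on the table in the stock's rough row, which runs along world y (neighbours’ centres 70 to 110 mm apart in y; at least 35 mm clear before and behind). The point is on its axis, half-way up; z is its axis (up).
- cocoa_tin_mid (a point): Cocoa tin: dark brown with a golden band and a dark brown lid; 54 mm in diameter, 78 mm high, about 0.15 kg. Starts upright on the table in the stock's rough row, which runs along world y (neighbours’ centres 70 to 110 mm apart in y; at least 35 mm clear before and behind). The point is on its axis, half-way up; z is its axis (up).
- vanilla_bottle_mid (a point): Vanilla bottle: dark brown, black cap and pale label; 36 mm in diameter up to 52 mm above its base, then a shoulder and a cap 21 mm in diameter, 80 mm high in all, about 0.09 kg. Grip it between 15 and 50 mm above its base. Starts upright on the table in the stock's rough row, which runs along world y (neighbours’ centres 70 to 110 mm apart in y; at least 35 mm clear before and behind). The point is on its axis, half-way up; z is its axis (up).
- sugar_shaker_mid (a point): Sugar shaker: bright steel cylinder with a perforated domed top; 52 mm in diameter up to 60 mm above its base, then 54 mm (dome), 80 mm high in all, about 0.16 kg. Starts upright on the table in the stock's rough row, which runs along world y (neighbours’ centres 70 to 110 mm apart in y; at least 35 mm clear before and behind). The point is on its axis, half-way up; z is its axis (up).
- jam_jar_mid (a point): Jar of apricot jam, of the same make as the cherry jar (57 mm in diameter, 75 mm high): orange contents, orange lid. It is not part of either kit and stays in the stock. Starts upright on the table in the stock's rough row, which runs along world y (neighbours’ centres 70 to 110 mm apart in y; at least 35 mm clear before and behind). The point is on its axis, half-way up; z is its axis (up).
- mint_bottle_mid (a point): Peppermint bottle, of the same make as the vanilla bottle (36 mm in diameter, 80 mm high): green with a green cap. It is not part of either kit and stays in the stock. Starts upright on the table in the stock's rough row, which runs along world y (neighbours’ centres 70 to 110 mm apart in y; at least 35 mm clear before and behind). The point is on its axis, half-way up; z is its axis (up).
- blue_tray: Blue plastic tray, fixed to the table, with three open compartments in a row: 105 mm (x) by 295 mm (y), walls 24 mm high and 4 mm thick, floor 4 mm thick. Origin: centre of its underside, on the table. The compartments (97 by 93 mm inside) have their middles on the tray's own y axis at y = -97, 0 and +97 mm (x = 0). z is up.
- yellow_tray: Yellow plastic tray, fixed to the table, with two open compartments in a row: 105 mm (x) by 201 mm (y), walls 24 mm high and 4 mm thick, floor 4 mm thick. Origin: centre of its underside, on the table. The compartments (97 by 94 mm inside) have their middles on the tray's own y axis at y = -48.5 and +48.5 mm (x = 0). z is up.

How it is judged:
By the outcome, as a careful person would: the job done as asked, in the order asked, and still so for the second after the job is handed in, with the robot touching nothing.
It also fails if it takes over 128 s, if anything falls off the work surface, if the arm or the gripper's body presses on something with over 40 N, if the wrist force passes 120 N, or if a joint passes its speed limit or range.

## Working session

There is one attempt and no reset: what is moved stays moved. The work goes in short steps, each a Python script; the robot and the scene stay as the last script left them, time stands still between calls to the robot, and variables do not carry over. Pictures are saved under pics/ and viewed, and the job is handed in when it is done.

```bash
ls; mkdir -p pics; python3 - <<'E'
from cell import *
import cv2, numpy as np
np.set_printoptions(precision=4,suppress=True)
print(current_clock(),current_q(),current_tcp_pos(),current_ee_rot(),tip_extent)
for n in ("scene","side","wrist"):
    p=camera_params(n); print(n,p)
    im,d=get_image(n); cv2.imwrite(f"pics/{n}0.png",im[:,:,::-1]); np.savez(f"pics/{n}0.npz",im=im,d=d)
print(current_clock())
E
```

```text
pics
0.0 [ 0.9507  0.2635 -0.0489  1.2594  0.      1.4155] [0.2352 0.4691 0.2558] [-3.1405 -0.0002  2.6768] 0.025
scene {'K': array([[382.8055,   0.    , 257.5616],
       [  0.    , 382.8055, 194.0737],
       [  0.    ,   0.    ,   1.    ]]), 'D': array([-0.1166,  0.    ,  0.    ,  0.    ,  0.    ]), 'xyz': array([1.0068, 0.4936, 0.4944]), 'rotation': array([-2.1466,  0.0043,  2.3829])}
side {'K': array([[369.6783,   0.    , 263.2968],
       [  0.    , 369.6783, 198.8074],
       [  0.    ,   0.    ,   1.    ]]), 'D': array([-0.0767,  0.    ,  0.    ,  0.    ,  0.    ]), 'xyz': array([ 0.3256, -0.6381,  0.483 ]), 'rotation': array([-2.1237,  0.0239, -0.3749])}
wrist {'K': array([[297.2552,   0.    , 252.4881],
       [  0.    , 297.2552, 182.6935],
       [  0.    ,   0.    ,   1.    ]]), 'D': array([-0.0576,  0.    ,  0.    ,  0.    ,  0.    ]), 'hand_eye': array([[-0.0012, -0.9572, -0.2895,  0.0734],
       [ 1.    , -0.001 , -0.0008, -0.0005],
       [ 0.0005, -0.2895,  0.9572, -0.1177],
       [ 0.    ,  0.    ,  0.    ,  1.    ]])}
0.15
```

View pics/scene0.png

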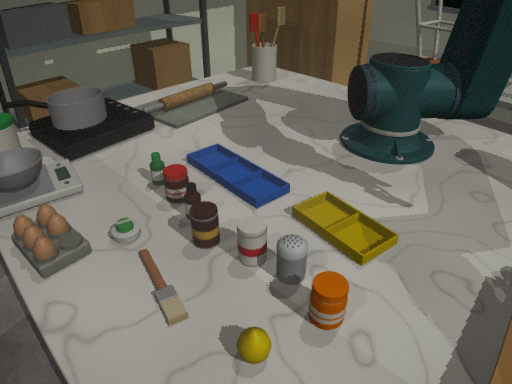

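View pics/side0.png

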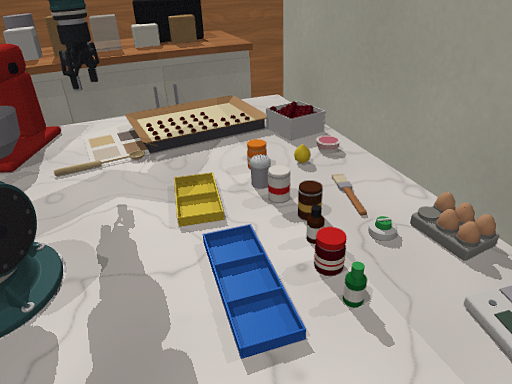

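View pics/wrist0.png

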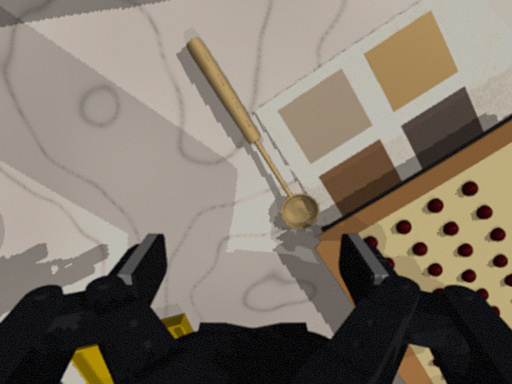

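The scene picture shows the row, from far to near: mint (157,168), cherry (175,183), vanilla (192,205), cocoa (205,225), powder (252,242), shaker (291,258) and jam (328,300). The blue tray is at (236,173) and the yellow one at (343,225). The side picture shows the same order. Next I'll turn the depth into a world top view.

```bash
cat > h.py <<'E'
import numpy as np, cv2
from scipy.spatial.transform import Rotation as R
from cell import *
np.set_printoptions(precision=4,suppress=True)
def cloud(im,d,p,T=None):
    h,w=d.shape; v,u=np.mgrid[:h,:w]
    pts=np.stack([u,v],-1).reshape(-1,1,2).astype(np.float64)
    n=cv2.undistortPoints(pts,p["K"],p["D"]).reshape(-1,2)
    z=d.reshape(-1); X=np.c_[n*z[:,None],z]
    if T is None: W=X@R.from_euler('xyz',p["rotation"]).as_matrix().T+p["xyz"]
    else: W=X@T[:3,:3].T+T[:3,3]
    W[z<=0]=np.nan
    return W.reshape(h,w,3)
def proj(P,p):
    Rm=R.from_euler('xyz',p["rotation"]).as_matrix().T
    r,_=cv2.Rodrigues(Rm); q,_=cv2.projectPoints(np.atleast_2d(P).astype(float),r,-Rm@p["xyz"],p["K"],p["D"])
    return q.reshape(-1,2)
E
python3 - <<'E'
from h import *
x0,x1,y0,y1=0.2,0.8,-0.45,0.45; s=0.0015
for n in ("scene","side"):
    f=np.load(f"pics/{n}0.npz"); W=cloud(f["im"],f["d"],camera_params(n))
    P=W.reshape(-1,3); c=f["im"].reshape(-1,3)[:,::-1]
    ok=np.isfinite(P[:,0])&(P[:,0]>x0)&(P[:,0]<x1)&(P[:,1]>y0)&(P[:,1]<y1)&(P[:,2]<0.12)
    P=P[ok];c=c[ok]; o=np.argsort(P[:,2]);P=P[o];c=c[o]
    img=np.zeros((int((x1-x0)/s)+1,int((y1-y0)/s)+1,3),np.uint8)
    img[((x1-P[:,0])/s).astype(int),((y1-P[:,1])/s).astype(int)]=c
    img=cv2.dilate(img,np.ones((2,2)))
    for y in np.arange(-.4,.41,.1): cv2.putText(img,f"{y:.1f}",(int((y1-y)/s),10),0,.35,(0,255,0),1)
    for x in np.arange(.3,.8,.1): cv2.putText(img,f"{x:.1f}",(0,int((x1-x)/s)),0,.35,(0,255,0),1)
    cv2.imwrite(f"pics/top_{n}.png",img)
    flat=P[(P[:,2]<0.003)]; print(n,"table z",np.median(P[np.abs(P[:,2])<.01,2]))
    # blobs above 40 mm
    Q=P[(P[:,2]>0.04)]
    m=np.zeros(img.shape[:2],np.uint8); m[((x1-Q[:,0])/s).astype(int),((y1-Q[:,1])/s).astype(int)]=1
    m=cv2.morphologyEx(m,cv2.MORPH_CLOSE,np.ones((3,3)))
    k,l,st,ce=cv2.connectedComponentsWithStats(m)
    for i in range(1,k):
        if st[i,4]>40:
            L=l[((x1-Q[:,0])/s).astype(int),((y1-Q[:,1])/s).astype(int)]==i; q=Q[L]
            print("x %.3f..%.3f y %.3f..%.3f zmax %.4f"%(q[:,0].min(),q[:,0].max(),q[:,1].min(),q[:,1].max(),np.percentile(q[:,2],98)),len(q))
E
```

```text
scene table z 0.0005635870414589239
x 0.765..0.800 y 0.227..0.269 zmax 0.0572 499
x 0.651..0.704 y -0.034..0.020 zmax 0.0790 790
x 0.628..0.683 y 0.249..0.306 zmax 0.0772 1376
x 0.618..0.671 y 0.066..0.119 zmax 0.0790 896
x 0.630..0.664 y -0.109..-0.075 zmax 0.0805 283
x 0.604..0.657 y -0.205..-0.151 zmax 0.0760 523
x 0.601..0.652 y 0.149..0.201 zmax 0.0818 930
x 0.609..0.643 y -0.286..-0.254 zmax 0.0811 228
side table z -0.001417778971115391
x 0.767..0.797 y 0.229..0.253 zmax 0.0545 62
x 0.648..0.700 y -0.038..0.018 zmax 0.0775 558
x 0.625..0.680 y 0.247..0.286 zmax 0.0744 231
x 0.614..0.667 y 0.061..0.114 zmax 0.0775 465
x 0.625..0.660 y -0.114..-0.083 zmax 0.0793 302
x 0.599..0.654 y -0.211..-0.157 zmax 0.0747 847
x 0.598..0.650 y 0.144..0.179 zmax 0.0789 330
x 0.603..0.638 y -0.293..-0.258 zmax 0.0791 475
```

View pics/top_scene.png

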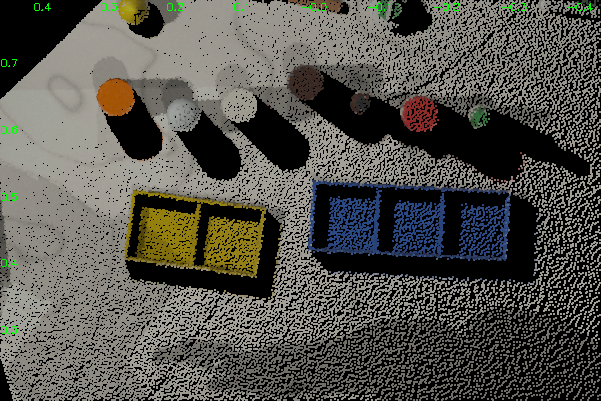

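View pics/top_side.png

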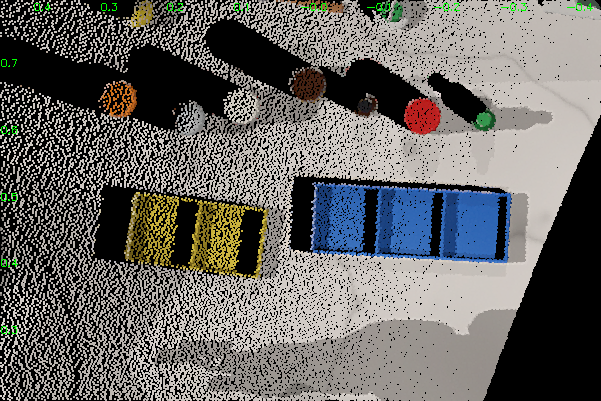

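Everything separates cleanly in the top views. The two fixed cameras disagree by about 4 mm, so I'll add wrist views from above as a third measurement.

```bash
python3 - <<'E'
from h import *
def tcpT():
    T=np.eye(4); T[:3,:3]=R.from_euler('xyz',current_ee_rot()).as_matrix(); T[:3,3]=current_tcp_pos(); return T
for i,(p,y) in enumerate([([.53,.17,.30],np.pi/2),([.53,-.10,.30],np.pi/2)]):
    goto(p,[np.pi,0,y]); wait(.2)
    T=tcpT()@camera_params("wrist")["hand_eye"]
    im,d=get_image("wrist"); np.savez(f"pics/w{i}.npz",im=im,d=d,T=T); cv2.imwrite(f"pics/w{i}.png",im[:,:,::-1])
    print(current_q(),current_tcp_pos(),current_clock())
E
cat > fit.py <<'E'
from h import *
from scipy.optimize import least_squares
names={"jam":(.653,.276,.0285,.075),"shaker":(.625,.172,.026,.080),"powder":(.643,.09,.027,.078),"cocoa":(.676,-.008,.027,.078),"vanilla":(.645,-.094,.018,.08),"cherry":(.630,-.18,.0285,.075),"mint":(.624,-.273,.018,.08)}
trays={"blue":(.46,-.14,.295),"yellow":(.44,.17,.201)}
def views(suf="0",ws=("w0","w1")):
    for n in ("scene","side"):
        try: f=np.load(f"pics/{n}{suf}.npz")
        except Exception: continue
        yield n,cloud(f["im"],f["d"],camera_params(n)),f["im"]
    for n in ws:
        f=np.load(f"pics/{n}.npz"); yield n,cloud(f["im"],f["d"],camera_params("wrist"),f["T"]),f["im"]
def fitobj(P,x,y,r,zlo=.03,zhi=.05):
    q=P[(np.hypot(P[:,0]-x,P[:,1]-y)<r+.014)&(P[:,2]>zlo)&(P[:,2]<zhi)]
    if len(q)<60: return None
    s=least_squares(lambda c:np.hypot(q[:,0]-c[0],q[:,1]-c[1])-r,[x,y],loss="soft_l1",f_scale=.002)
    a=np.unwrap(np.sort(np.arctan2(q[:,1]-s.x[1],q[:,0]-s.x[0])))
    return s.x,np.median(np.abs(s.fun)),len(q)
def fittop(P,x,y,r,z,dz=.006):
    q=P[(np.hypot(P[:,0]-x,P[:,1]-y)<r+.014)&(P[:,2]>z-dz)]
    if len(q)<20: return None
    c,rr=cv2.minEnclosingCircle(q[:,:2].astype(np.float32)); return np.array(c),rr,np.percentile(q[:,2],90),len(q)
def fittray(P,x,y,L,W=.105):
    q=P[(abs(P[:,0]-x)<.08)&(abs(P[:,1]-y)<L/2+.03)&(P[:,2]>.0195)&(P[:,2]<.03)]
    if len(q)<100: return None
    (cx,cy),(a,b),ang=cv2.minAreaRect(q[:,:2].astype(np.float32))
    # tray yaw: y axis along long side
    bx=cv2.boxPoints(((cx,cy),(a,b),ang)); e=[bx[1]-bx[0],bx[2]-bx[1]]; e=max(e,key=np.linalg.norm); 
    if e[1]<0:e=-e
    return np.array([cx,cy]),np.degrees(np.arctan2(-e[0],e[1])),sorted((a,b)),np.median(q[:,2])
if __name__=="__main__":
    for n,W,im in views():
        P=W.reshape(-1,3);P=P[np.isfinite(P[:,0])]
        print(n,"tablez",np.median(P[(abs(P[:,2])<.008)&(P[:,0]>.3)&(P[:,0]<.75)&(abs(P[:,1])<.35),2]))
        for k,(x,y,r,h) in names.items(): print("  ",k,fitobj(P,x,y,r),fittop(P,x,y,r,h))
        for k,v in trays.items(): print("  ",k,fittray(P,*v))
E
python3 fit.py
```

```text
[0.1651 0.3105 0.138  1.3984 0.     1.7347] [0.5297 0.1706 0.3   ] 1.9583
[-0.3359  0.2797  0.0933  1.3844  0.0001  1.2334] [ 0.5302 -0.0991  0.3   ] 3.2583
scene tablez 0.000653844687969779
   jam (array([0.654 , 0.2764]), np.float64(0.0004509232627300519), 351) (array([0.6545, 0.276 ]), 0.028848757967352867, np.float64(0.07666471406639683), 854)
   shaker (array([0.6248, 0.1732]), np.float64(0.0003942275146615673), 251) (array([0.6263, 0.1742]), 0.024582354351878166, np.float64(0.08128672923917957), 438)
   powder (array([0.642 , 0.0904]), np.float64(0.0004449187317589736), 250) (array([0.6421, 0.0927]), 0.02789274789392948, np.float64(0.07879399863519093), 475)
   cocoa (array([ 0.6756, -0.0092]), np.float64(0.0005439545701024211), 236) (array([ 0.6767, -0.0085]), 0.026870708912611008, np.float64(0.078556965196689), 397)
   vanilla (array([ 0.645 , -0.0952]), np.float64(0.0005446583328895492), 88) (array([ 0.6453, -0.094 ]), 0.010734415613114834, np.float64(0.08047878144684734), 60)
   cherry (array([ 0.6286, -0.1813]), np.float64(0.0007872970131404967), 170) (array([ 0.6296, -0.1
[... 3520 characters left out ...]
733), 134) (array([ 0.6413, -0.0948]), 0.01062264945358038, np.float64(0.08089886040571316), 258)
   cherry (array([ 0.6264, -0.1815]), np.float64(0.00034219388107042253), 249) (array([ 0.6261, -0.1814]), 0.027705442160367966, np.float64(0.07617581546675775), 1372)
   mint (array([ 0.6215, -0.275 ]), np.float64(0.0004199271047551287), 189) (array([ 0.6203, -0.2741]), 0.0111419428139925, np.float64(0.08107659211142354), 202)
   blue (array([ 0.4652, -0.1651]), np.float32(-3.1468446), [0.10568048804998398, 0.2958407700061798], np.float64(0.023495521089432286))
   yellow (array([0.437 , 0.0702]), np.float32(85.83142), [0.03217490017414093, 0.10615842789411545], np.float64(0.023584760362011126))
```

All views agree within about 1.5 mm, and the sizes and heights match the given ones. I'll start with the cocoa.

```bash
cat > act.py <<'E'
from h import *
PI=np.pi
OBJ={"cocoa":(.6744,-.0090),"vanilla":(.6425,-.0952),"shaker":(.6247,.1730),"cherry":(.6272,-.1815),"powder":(.6412,.0903)}
TR={"blue":((.4660,-.1650),np.radians(-3.13)),"yellow":((.4480,.1572),np.radians(-7.7))}
def comp(t,yo):
    (cx,cy),a=TR[t]; return cx-np.sin(a)*yo,cy+np.cos(a)*yo,a
UP=.165
def pick(name,zt,op,grip=35):
    x,y=OBJ[name]; o=[PI,0,PI/2]
    set_gripper(op)
    p=current_tcp_pos()
    if p[2]<UP: servo_line([p[0],p[1],UP],velocity=.2)
    goto([x,y,UP],o)
    print("f0",current_wrist_force())
    hit=servo_line([x,y,zt],o,velocity=.1,force_limit=15)
    print("down hit",hit,current_tcp_pos(),current_wrist_force())
    if hit: return False
    set_gripper(0.0,force=grip); wait(.2)
    print("grip width",current_grip_width(),current_wrist_force())
    servo_line([x,y,UP],o,velocity=.15); wait(.2)
    print("lifted",current_grip_width(),current_wrist_force(),current_clock())
    return True
def place(name,t,yo,zt,op,tol=.003):
    x,y,a=comp(t,yo); o=[PI,0,PI/2+a]
    print("to",x,y)
    servo_line([x,y,UP],o,velocity=.2)
    servo_line([x,y,zt+.004+.012],o,velocity=.1); wait(.3)
    f0=current_wrist_force()
    hit=servo_line([x,y,zt+.004-tol],o,velocity=.02,force_limit=4)
    wait(.2); print("contact",hit,"z-expected",current_tcp_pos()[2]-zt-.004,current_tcp_pos(),np.array(current_wrist_force())-f0)
    return hit
def release(op):
    p=current_tcp_pos()
    set_gripper(op); wait(.3)
    print("rel",current_grip_width(),current_wrist_force())
    servo_line([p[0],p[1],UP],velocity=.12); print("clock",current_clock())
E
python3 - <<'E'
from act import *
if pick("cocoa",.045,.08):
    print(place("cocoa","blue",0,.045,.066))
E
```

```text
f0 [-0.2949 -0.246   0.4247]
down hit False [ 0.6748 -0.0091  0.0456] [-0.1255  0.5777 -0.0475]
grip width 0.053287832789771485 [-2.3475  0.0296  6.5956]
lifted 0.0532437567010025 [-0.4981  0.2377 -2.1367] 7.425
to 0.466 -0.165
contact True z-expected 0.0005979596919149753 [ 0.466  -0.165   0.0496] [-1.6415  0.8791  7.8898]
True
```

```bash
python3 - <<'E'
from act import *
release(.066)
p=current_tcp_pos()
im,d=get_image("side"); cv2.imwrite("pics/side1.png",im[:,:,::-1])
if pick("vanilla",.036,.06):
    print(place("vanilla","blue",-.097,.036,.05))
im,d=get_image("side"); cv2.imwrite("pics/side2.png",im[:,:,::-1])
print(current_clock())
E
python3 -c "
import cv2;a=[cv2.imread(f'pics/side{i}.png')[170:370,130:430] for i in (1,2)]
cv2.imwrite('pics/s12.png',cv2.resize(cv2.hconcat(a),(800,267)))"
```

```text
rel 0.06586553082392393 [-0.3275 -1.3045 -0.4344]
clock 12.8417
f0 [-1.0594 -0.5083  0.3648]
down hit False [ 0.6428 -0.0953  0.0366] [0.2096 0.183  0.45  ]
grip width 0.03537388812272553 [-1.6165  0.3055  6.7786]
lifted 0.03533950387052216 [ 0.2278 -0.2117 -0.7643] 17.35
to 0.4607036411017924 -0.26185529713144956
contact True z-expected 0.0005257785261526017 [ 0.4606 -0.2618  0.0405] [-0.2023  0.0524  7.3309]
True
21.1417
```

View pics/s12.png

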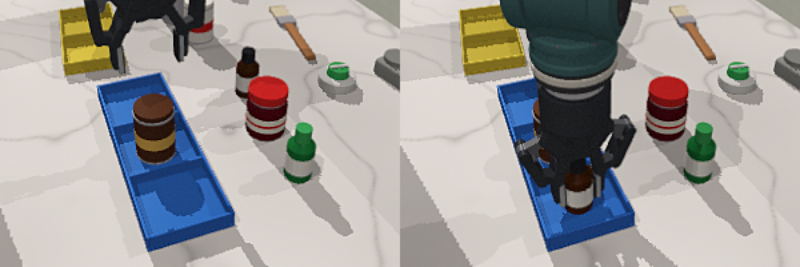

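In the left crop the cocoa tin stands upright in the middle compartment, at about (153,128). In the right crop the gripper is setting the vanilla down in the near compartment, at about (578,190). I'll carry on.

```bash
python3 - <<'E'
from act import *
release(.05)
if pick("shaker",.045,.08):
    print(place("shaker","blue",.097,.045,.066))
im,d=get_image("side"); cv2.imwrite("pics/side3.png",im[:,:,::-1]); print(current_clock())
E
```

```text
rel 0.05004903591923365 [ 0.1817 -0.8024 -0.698 ]
clock 22.925
f0 [ 0.6396 -0.7271  0.3721]
down hit False [0.6251 0.1731 0.0456] [ 0.5132  0.3971 -0.256 ]
grip width 0.050925410978656174 [-2.1068  0.3144  4.7243]
lifted 0.05104499020460607 [-0.284  -0.4131 -1.3032] 28.3667
to 0.47129635889820765 -0.06814470286855047
contact True z-expected -0.00028297628700100705 [ 0.4708 -0.068   0.0487] [-0.6091  0.5736  0.8585]
True
32.275
```

View pics/side3.png

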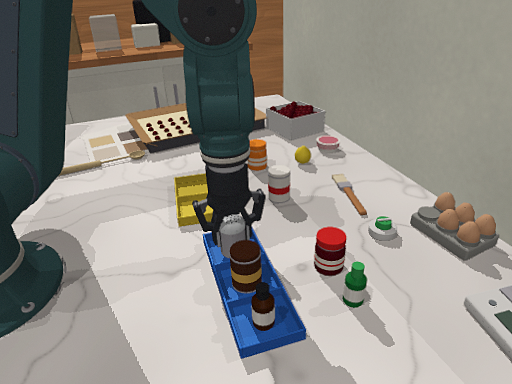

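Vanilla stands at (263,310), cocoa at (245,265), and the shaker is held at (235,235). The residual contact force was low, so I'll check the contact before releasing.

```bash
python3 - <<'E'
from act import *
f=np.array(current_wrist_force()); p=current_tcp_pos()
h=servo_line([p[0],p[1],p[2]-.0015],velocity=.01,force_limit=4); wait(.2)
print(h,f,current_wrist_force(),current_tcp_pos())
E
```

```text
True [ 0.9025 -0.5648 -0.4953] [-0.4054 -0.595   9.9968] [ 0.4709 -0.0681  0.0485]
```

```bash
python3 - <<'E'
from act import *
release(.066)
if pick("cherry",.042,.083):
    print(place("cherry","yellow",-.0485,.042,.066))
im,d=get_image("scene"); cv2.imwrite("pics/scene4.png",im[:,:,::-1]); print(current_clock())
E
```

```text
rel 0.06581018817363833 [-0.2108 -0.1764 -0.0555]
clock 34.4083
f0 [ 0.0577  0.4717 -0.1282]
down hit False [ 0.6275 -0.1816  0.0426] [-0.3981  0.4891 -1.1144]
grip width 0.055641776103465136 [-1.9603  0.9284  6.3842]
lifted 0.05591886874931836 [-0.6227 -0.1669 -2.4979] 38.9
to 0.44150167000721285 0.10913731481383045
contact True z-expected 0.0006269216738692997 [0.4414 0.1091 0.0466] [-1.9946 -0.9323 11.8173]
True
43.1167
```

View pics/scene4.png

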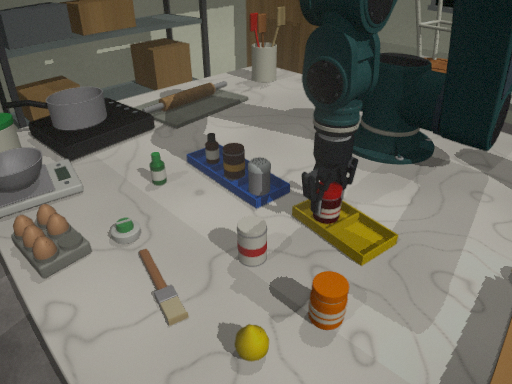

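The blue tray is filled: vanilla (212,150), cocoa (234,161), shaker (259,177), all upright. The cherry jar is at (327,205) in the yellow tray, still in the gripper.

```bash
python3 - <<'E'
from act import *
release(.068)
if pick("powder",.045,.08):
    print(place("powder","yellow",.0485,.045,.066))
    release(.066)
print(current_grip_width())
goto([.45,-.03,.30],[PI,0,PI/2]); wait(.3)
T=np.eye(4); T[:3,:3]=R.from_euler('xyz',current_ee_rot()).as_matrix(); T[:3,3]=current_tcp_pos()
T=T@camera_params("wrist")["hand_eye"]
im,d=get_image("wrist"); np.savez("pics/w5.npz",im=im,d=d,T=T); cv2.imwrite("pics/w5.png",im[:,:,::-1])
for n in("scene","side"):
    im,d=get_image(n); np.savez(f"pics/{n}5.npz",im=im,d=d); cv2.imwrite(f"pics/{n}5.png",im[:,:,::-1])
print(current_clock(),current_wrist_force())
from fit import *
tgt={"cocoa":("blue",0,.027,.078),"vanilla":("blue",-.097,.018,.08),"shaker":("blue",.097,.026,.08),"cherry":("yellow",-.0485,.0285,.075),"powder":("yellow",.0485,.027,.078)}
for n,W,im in views("5",("w5",)):
    P=W.reshape(-1,3);P=P[np.isfinite(P[:,0])&(P[:,2]<.12)]; print(n)
    for k,(t,yo,r,h) in tgt.items():
        x,y,a=comp(t,yo); lo=fitobj(P,x,y,r,.03,.042); hi=fitobj(P,x,y,r,.042,.056); tp=fittop(P,x,y,r,h+.004)
        print("  ",k,[None if q is None else (q[0]-[x,y])*1000 for q in (lo,hi,tp)], tp and tp[2]-.004-h)
    for k in("jam","mint"):
        x,y,r,h=names[k]; print("  ",k,fitobj(P,x,y,r),fittop(P,x,y,r,h))
    for k,v in trays.items(): print("  ",k,fittray(P,*v))
E
```

```text
rel 0.06809499823585846 [-0.337   0.1161 -0.8587]
clock 44.8333
f0 [ 0.2004 -0.0796 -0.5478]
down hit False [0.6415 0.0903 0.0456] [ 0.3024 -0.0669  1.7535]
grip width 0.05326033746051738 [-2.3154 -0.6505  6.2973]
lifted 0.053727443885764156 [-0.1868 -0.5673 -2.671 ] 49.25
to 0.45449832999278716 0.20526268518616958
contact True z-expected 0.0005603813065642761 [0.4544 0.2053 0.0496] [-0.5666 -0.0395  9.6717]
True
rel 0.06585368797724821 [-0.6851 -0.4155 -0.1054]
clock 54.4667
0.06599907752948786
55.975 [ 0.6412 -0.7806 -0.0067]
scene
   cocoa [array([2.586 , 0.7954]), array([2.6071, 0.322 ]), array([3.0082, 1.828 ])] 0.0005166452166425056
   vanilla [None, array([2.6249, 0.349 ]), array([4.2131, 0.1897])] 0.0002113818676677398
   shaker [array([1.6075, 0.3991]), array([1.6157, 0.5332]), array([4.0149, 3.7518])] -0.00025967377707870887
   cherry [array([2.38  , 0.6369]), array([1.6685, 0.688 ]), array([3.4333, 1.8309])] 0.0006168807947851268
   powder [array([1.9961, 0.2411]), array([1.8911, 0.1042]), array([2.7578, 1.1526])] 0.0018889306202149875
   jam (array([0.654 , 0.2765]), np.f
[... 1772 characters left out ...]
11766161984961138
   vanilla [array([-0.2553,  0.6398]), array([-0.2952, -0.0444]), array([-0.383 ,  2.5182])] 0.0009144727915054163
   shaker [array([-0.2925, -0.2653]), array([-0.3899, -0.3002]), array([-0.5812,  0.9852])] 0.00045742305643149683
   cherry [array([ 0.3759, -0.3744]), array([0.119 , 0.2789]), array([ 0.2595, -0.322 ])] 0.0009612557888975803
   powder [None, None, None] None
   jam None None
   mint None None
   blue (array([ 0.4659, -0.1645]), np.float32(-3.206632), [0.1061943769454956, 0.29536211490631104], np.float64(0.023723026413582315))
   yellow (array([0.4412, 0.108 ]), np.float32(82.650406), [0.1031123697757721, 0.10564009845256805], np.float64(0.023619126588805606))
```

View pics/scene5.png

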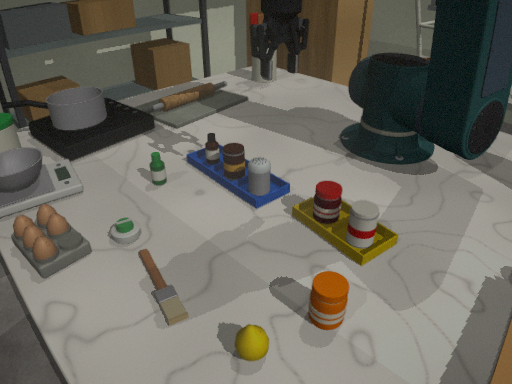

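View pics/w5.png

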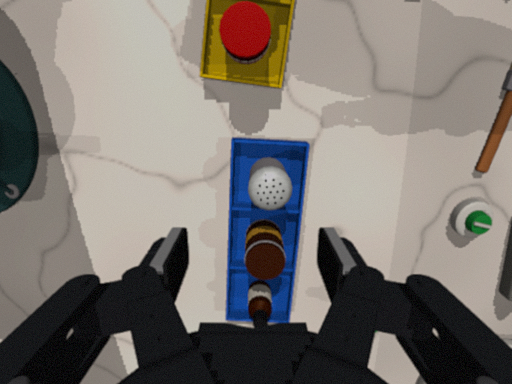

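The scene picture shows all five items upright, each in its own compartment: vanilla (212,150), cocoa (234,161), shaker (259,177), cherry (327,203) and powder (362,226). The jam (328,300) and mint (157,168) haven't moved, and the gripper is clear, so I'm handing in.

```bash
python3 -c "
from cell import *
print(current_clock()); close_job()"
```

```text
55.975
the job is handed in; nothing more can be done
```

Both kits are made up, and I handed the job in at 56 s of the 128 s allowed. The blue tray got the cocoa, then the vanilla, then the shaker. The yellow tray got the cherries, then the baking powder. Each item was lowered until the force sensor felt contact within about 0.6 mm of the expected height, and only then released.

**Centring:** relative to the tray in the same picture, the items measure within about 1 mm of their compartment middles (about 1.5 mm at worst). Their tops are within 2 mm of the expected height, so they are standing upright.
**Left in place:** the jam and mint measured the same before and after to within about 1 mm, and the gripper was empty and well clear at the end.

**Checks that disagreed or were partial:**
- The scene camera shows everything 2–3 mm further out in x than the wrist camera. The trays shift by the same amount, so this is calibration.
- The shaker's contact force was low at first (about 1 N). I lowered it slightly until contact was confirmed before releasing.
- The last wrist picture did not cover the powder tin, so its centring rests on the scene camera, plus only the lid in the side camera.

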